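# Clear the gel tank and fit its gate

### The job

Get the gel tank ready for casting: lift the wire basket out of the tank by its handle and hang it on the two-pronged hook of the retort stand, with the handle bar lying across both prongs. Then take the white gate plate out of its rack and slide it upright into the grooves in the middle of the tank, fully home on the tank floor. Leave the jar, the beaker and the tip box where they stand.

Things in the scene. Friction and masses are not known exactly. Their poses are not given: they have to be found in the camera images.
- tank: Fixed open gel tank, black floor and ends, clear sides, 130 (its x) x 220 (its y) x 62 mm high, floor 6 mm, sides 4 mm thick. Origin: centre of the underside. In the middle of each long side (x = +-57 mm) two upright 6 mm bars form a groove 11 mm wide along y, flaring to 19 mm at its top 58 mm up; 122 mm between the side walls.
- tank_slot (a point): Centre of the gate's place: on the tank's inner floor (6 mm above its underside), midway between the two grooves. Axes as the tank's: the seated gate lies along x, its thickness along y.
- basket: Loose wire basket standing in the tank across the groove line, 80 (its x) x 124 (its y) x 50 mm, about 0.3 kg. Rigid arched handle: uprights at the middle of its ends (y = +-60 mm) and a straight round bar between them, 8 mm thick, along y, 140 mm above the underside. Origin: centre of the underside.
- basket_bar (a point): Middle of the basket's handle bar, on the bar's axis (basket frame 0, 0, 140 mm). The bar runs along y.
- stand: Fixed retort stand: base x -105 to +65, y +-60 mm, 12 mm thick; upright steel rod 12 mm thick at x = -70 mm, 312 mm tall; two-pronged hook (see hook_seat) clamped to it, pointing to +x. The rod rises close behind and above the hook, so the gripper must lean away from it. Origin: on the table under the V of the prongs.
- hook_seat (a point): Where the middle of the hung bar lies (bar along y): 184 mm up, in the V of the prongs. Axes as the stand's. Prongs: 8 mm bars at y = +-38 mm, open between for the fingers; axis of each 175 mm above the table at the V (x = 0), rising to the tip at x = +28 mm, 195 mm up, and to x = -42 mm, 193 mm up behind, then down to a crossbar at x = -58 mm, 155 mm up.
- rack: Grey slotted rack, fixed, 130 (x) x 60 (y) x 36 mm high, with one slot along x, 11 mm wide and 30 mm deep (slot floor 6 mm up), in which the gate stands. Origin: centre of the underside.
- gate: Loose white gate plate standing upright in the rack: slab 116 (its x) x 8 (its y) x 70 mm high, with a grip tab 60 x 8 mm in the middle of its top edge reaching 92 mm up; 0.1 kg. Origin: centre of its bottom edge; z up. Either face may point either way.
- jar: Bystander: amber jar, 64 mm across, 85 mm high. Origin: centre of the underside.
- beaker: Bystander: glass beaker, 76 mm across, 90 mm high. Origin: centre of the underside.
- tip_box: Bystander: pipette tip box, grey with a clear top, 85 x 120 x 58 mm. Origin: centre of the underside.
Things that resemble listed ones, but are neither listed nor needed, are in the scene too. Of the things that look like the gate, the smaller one is meant. Leave any purple look-alike of the basket alone.

How it is judged:
By the outcome, as a careful person would: the job done as asked, in the order asked, and still so for the second after the job is handed in, with the robot touching nothing.
It also fails if it takes over 72 s, if anything falls off the work surface, if the arm or the gripper's body presses on something with over 40 N, if the wrist force passes 120 N, or if a joint passes its speed limit or range.

### The arm

A 6-joint arm with a two-finger parallel gripper is mounted at the origin on the work surface. World frame = base frame: x ahead of the robot, y to its left, z up, the work surface at z = 0. Lengths are in m, angles in degrees, forces in N, time in s.
With the tool pointing down it reaches from about 0.4 to 0.825 m from the base axis. Payload 7 kg.
Tool frame: the origin (TCP) lies on the centre line of the jaws, within the pads' length; the fingertips stand 8 mm ahead of it and the grasp point (between the pads) lies 11 mm behind it; z points along the fingers, y is the line along which they close (so a half turn about z gives the same grasp; the last joint's range is limited). The gripper opens to 88 mm and grips with 3 to 60 N. Pads are 19 mm wide; open, the fingers measure 130 mm over their backs; the gripper's body (78 mm by 193 mm) begins 47 mm behind the grasp point.
Start: joints at [-53.509, 20.546, 0.682, 0, -70.136, -16.507], TCP at [0.231, -0.634, 0.235] pointing down, gripper open.
Joint ranges: [-176.03, 176.03], [-82.01, 121.73], [-58.28, 71.71], [-173.87, 95.51], [-174.79, -0.11], [-173.66, 173.66]. Speed limits (degrees/s): [136.94, 136.94, 172.46, 180, 180, 180].

### API

Orientations are given as [roll, pitch, yaw] about the fixed x, y, z axes, in that order (R = Rz(yaw) Ry(pitch) Rx(roll)).
In Python, from plant import ctrl, vision gives the robot as it stands. The module is installed in compiled form; this text tells all that it offers.
- The arm moves only by the tool move_arm, never from a script. Its argument "moves" is one flat list of numbers, 7 for each row, row after row: the finger opening in cm, from 0 to 8.76, then the shift along the tool's x, y, z in cm, then the turn, a rotation vector about the tool's x, y, z in rad. A call has 1 to 8 rows; each row shifts and turns the commanded pose from where the row before left it, along the tool's axes as they then stand; what a row does not reach is not made up. A row lasts 1/10 s, in which the tool goes at most 50 mm and 8.59 degrees, less where a joint would pass 70% of its speed; a pose out of reach is approached as far as the arm can. A call with a gripper value outside its range is refused whole. The fingers move at their own pace and stop on an object; the grip force is fixed at half the most. Time passes only in rows, so rows that do not move let the fingers close. It gives the time, the measured TCP pose, the force, the opening and the grip force at its end, in the units of the state.
- ctrl.get_obs(): the state, without advancing time (a new reading comes with each control period).
- vision.snapshot(name): name is "side" or "top"; returns (picture, depth): 384x512x3 uint8, red, green, blue; 384x512 float32, m along the optical axis (not along the pixel's ray), 0 where there is no reading.
- vision.camera_model(name): a dict with "vertical_fov" (degrees; the focal length in pixels is half the picture's height over the tangent of half this angle, whatever the lens; pixels are square), "cx", "cy" (the principal point, pixels), "D" ([k1, k2, p1, p2, k3] as OpenCV has them; the pictures are not rectified), "cam_to_world" (4x4, takes a point from camera to world coordinates). Camera axes: x right, y down, z forward; pixel columns grow to the right and rows downward; lengths in m; the calibration is good to about 2 mm. A picture is of the moment at which its call begins. camera_model takes no time and is no camera call.
- ctrl.close_job(): hands the job in; it is judged then, once.
The state is a dict: "clock": time; "joint_pos": joint angles; "qvel": joint speeds; "tau": joint torques, N m; "tool_pos": TCP position; "orientation": TCP orientation; "force": force on the tool from outside, world axes, zero at the start; "moment": the same for the moment, N m; "opening": finger opening in m; "gripper_force": force on a finger pad.
Only numpy, scipy, OpenCV 4.12 (cv2) and the standard library are available. Lean on these libraries where they do the work, as an engineer would, in place of code of your own. Each camera call takes 0.05 s, during which the arm holds its last target. There are 200 camera calls.

## Working session

There is one attempt and no reset: what is moved stays moved. The work goes in short steps, Python scripts to look and compute and a tool call to move; the robot and the scene stay as the last step left them, time stands still between calls to the robot, and variables do not carry over. Pictures are saved under pics/ and viewed, at most 10 in all, crops included, and the job is handed in when it is done.

Besides the shell and the picture viewer there is one more tool, called after "Call:" by a JSON object that holds its "name" and its "arguments", one argument or row to a line. move_arm: Moves the arm, as the interface text tells. Its arguments: {"type":"object","properties":{"moves":{"type":"array"}},"required":["moves"]}

```bash
mkdir -p pics
cat > h.py <<'E'
import numpy as np, cv2
from plant import ctrl, vision
from scipy.spatial.transform import Rotation as R
def K(m):
    f=192/np.tan(np.radians(m["vertical_fov"])/2)
    return np.array([[f,0,m["cx"]],[0,f,m["cy"]],[0,0,1.]]),np.array(m["D"],float)
def cloud(name):
    im,d=vision.snapshot(name); m=vision.camera_model(name); k,D=K(m)
    u,v=np.meshgrid(np.arange(512.),np.arange(384.))
    p=cv2.undistortPoints(np.stack([u,v],-1).reshape(-1,1,2),k,D).reshape(384,512,2)
    P=np.concatenate([p*d[...,None],d[...,None]],-1)
    T=np.array(m["cam_to_world"]); W=P@T[:3,:3].T+T[:3,3]; W[d==0]=np.nan
    return im,d,W
def ray(name,uv):
    m=vision.camera_model(name);k,D=K(m);T=np.array(m["cam_to_world"])
    p=cv2.undistortPoints(np.array(uv,float).reshape(-1,1,2),k,D).reshape(-1,2)
    return T[:3,3],np.c_[p,np.ones(len(p))]@T[:3,:3].T
def atz(name,uv,z):
    o,r=ray(name,uv); return o+r*((z-o[2])/r[:,2])[:,None]
def tri(n1,uv1,n2,uv2):
    o1,r1=ray(n1,uv1);o2,r2=ray(n2,uv2);out=[]
    for a,b in zip(r1,r2):
        s=np.linalg.lstsq(np.c_[a,-b],o2-o1,rcond=None)[0]
        p,q=o1+a*s[0],o2+b*s[1]; out.append(np.r_[(p+q)/2,np.linalg.norm(p-q)])
    return np.array(out)
E
python3 - <<'E'
from h import *
for n in ("side","top"):
    im,d,W=cloud(n); np.savez(f"{n}0.npz",im=im,d=d,W=W)
    cv2.imwrite(f"pics/{n}0.png",cv2.resize(im[...,::-1],(768,576)))
    m=vision.camera_model(n); print(n,m["vertical_fov"],np.round(m["cam_to_world"],3).tolist())
print(ctrl.get_obs())
E
```

```text
side 48.66126639498192 [[-0.918, -0.249, 0.308, 0.133], [-0.396, 0.594, -0.7, 0.932], [-0.008, -0.765, -0.644, 0.928], [0.0, 0.0, 0.0, 1.0]]
top 55.95638150354151 [[0.025, -0.991, 0.131, 0.414], [-1.0, -0.027, -0.015, 0.067], [0.018, -0.131, -0.991, 1.022], [0.0, 0.0, 0.0, 1.0]]
{'clock': 0.1, 'joint_pos': array([-5.35077929e+01,  2.05868313e+01,  6.39061320e-01, -1.61618955e-02,
       -7.01355621e+01, -1.65073657e+01]), 'qvel': array([-0.08684981,  0.00753631,  0.00483847,  0.0906884 ,  0.073839  ,
       -0.11886242]), 'tau': array([-2.03129268e-03, -5.84162092e+01,  2.93755192e+01,  7.01564267e+00,
        1.02289551e-02, -4.58256886e-05]), 'tool_pos': array([ 0.23052512, -0.63396864,  0.23372725]), 'orientation': array([ 1.79915785e+02, -9.11198358e-03, -1.60020655e+02]), 'force': array([0.13159634, 0.34179688, 0.30098617]), 'moment': array([-0.00131889, -0.02853436, -0.02004175]), 'gripper_force': 0.0, 'opening': 0.0877629179254062}
```

View pics/side0.png

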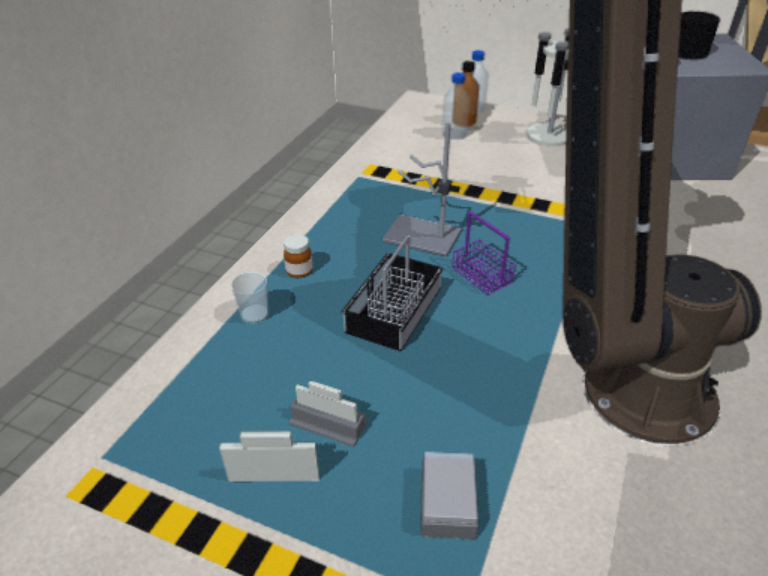

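View pics/top0.png

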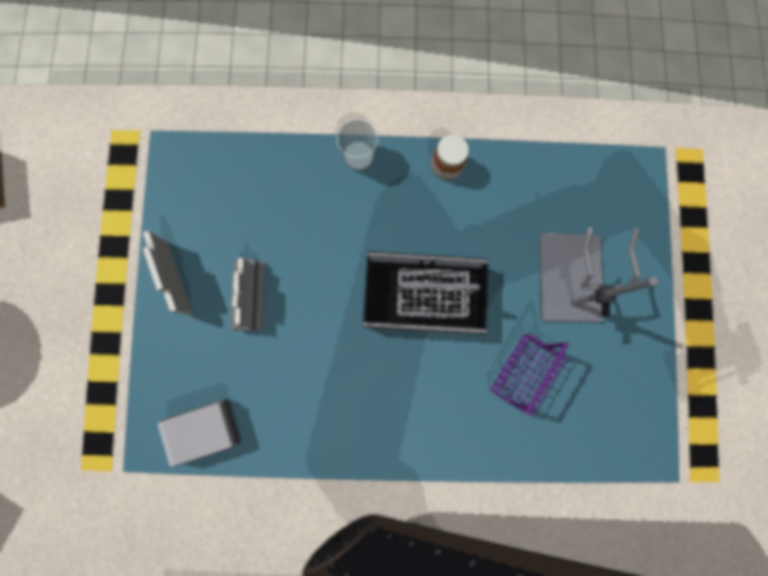

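Candidates. Basket: the white/wire one in the tank at top-view pixel (430,290) in the 768-wide view, against the purple one at (530,372), which I leave alone. Gate: the smaller plate in the grey rack at (243,293), against the larger leaning plate at (165,272). I choose the wire basket and the plate in the rack, and check them in a close crop.

Run:
```python
from h import *
t=np.load("top0.npz")["im"][...,::-1];s=np.load("side0.npz")["im"][...,::-1]
r=lambda a,w,h:cv2.resize(np.ascontiguousarray(a),(w,h),interpolation=cv2.INTER_CUBIC)
# top: tank cols 235-335 rows160-228 ; rack cols 90-190 rows 145-230 ; stand cols 350-450
A=np.hstack([r(t[150:230,235:335],400,300),r(t[145:225,350:450],400,300)])
B=np.hstack([r(s[150:240,220:300],267,300),r(s[75:175,250:340],267,300),r(s[245:325,145:250],266,300)])
cv2.imwrite("pics/c1.png",np.vstack([A,B]))
```

```text
(no output)
```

View pics/c1.png

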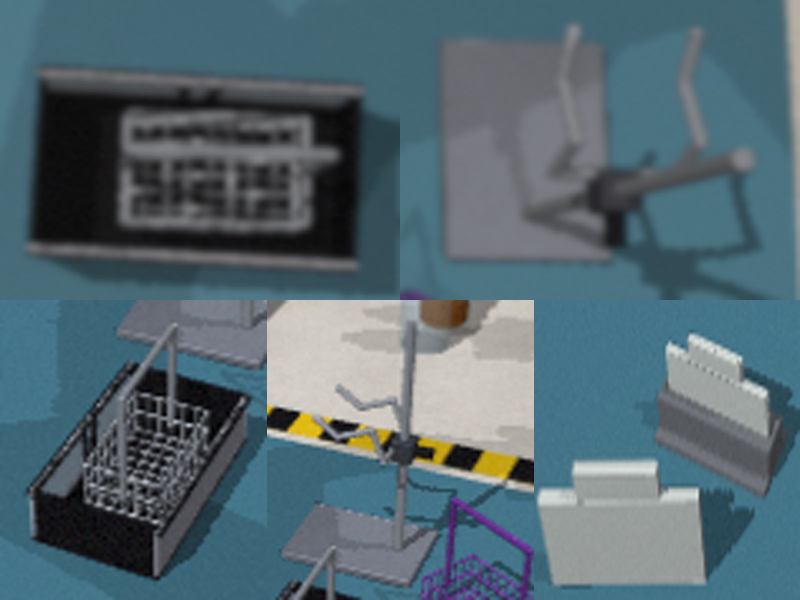

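The crop confirms the choice: the wire basket's grey bar is at crop (125–335,155), the prongs at (572,30)-(575,145) and (697,35)-(700,145), and the smaller gate is in the rack at (715,385). Next I measure each of these.

```bash
cat > meas.py <<'E'
from h import *
def line(P,ax):
    c=np.median(P,0);d=np.linalg.svd(P-P.mean(0),full_matrices=False)[2][0]; d*=np.sign(d[ax]); return P.mean(0),d
def rep(n,P,ax=1):
    if len(P)<4: print(n,len(P));return
    c,d=line(P,ax); print(n,len(P),"mean",np.round(c,4),"min",np.round(np.percentile(P,2,0),4),"max",np.round(np.percentile(P,98,0),4),"yaw",round(np.degrees(np.arctan2(d[1],d[0])),2),"el",round(np.degrees(np.arcsin(d[2])),2))
def box(W,lo,hi): 
    Q=W.reshape(-1,3); return Q[np.all((Q>lo)&(Q<hi),1)]
E
python3 - <<'E'
from meas import *
for n in ("top","side"):
    z=np.load(n+"0.npz");W=z["W"];print(n)
    for a,b,nm in [((286,195),(None),"tank"),]: pass
    rep("bar",box(W,[.4,-.2,.125],[.7,.15,.18]))
    rep("tankrim",box(W,[.3,-.2,.055],[.75,.2,.068]))
    rep("stand base",box(W,[.35,-.5,.008],[.7,-.2,.017]))
    rep("hook",box(W,[.35,-.55,.16],[.8,-.2,.22]))
    rep("rod",box(W,[.3,-.6,.23],[.8,-.2,.4]),2)
    rep("rack top",box(W,[.3,.2,.03],[.75,.45,.042]),0)
    rep("gate",box(W,[.3,.2,.045],[.75,.38,.1]),0)
    rep("gate tab",box(W,[.3,.2,.086],[.75,.38,.105]),0)
    rep("jar",box(W,[.65,-.15,.06],[.9,.05,.1]),0)
    rep("beaker",box(W,[.65,.03,.02],[.9,.25,.1]),0)
E
```

```text
top
bar 176 mean [ 0.5324 -0.0424  0.1498] min [ 0.5286 -0.1031  0.1437] max [0.5363 0.0201 0.1539] yaw 89.72 el 0.28
tankrim 905 mean [ 0.5309 -0.0327  0.0623] min [ 0.4618 -0.1367  0.0555] max [0.6005 0.0824 0.0668] yaw 83.69 el 0.11
stand base 2015 mean [ 0.5729 -0.3063  0.0132] min [ 0.4913 -0.3689  0.0094] max [ 0.6538 -0.2542  0.0165] yaw 176.85 el 0.07
hook 479 mean [ 0.5545 -0.3088  0.1821] min [ 0.4935 -0.3534  0.1607] max [ 0.62   -0.2706  0.2122] yaw 173.76 el -11.53
rod 137 mean [ 0.5234 -0.3095  0.2812] min [ 0.5184 -0.3175  0.2305] max [ 0.5298 -0.3058  0.3144] yaw -59.68 el 88.04
rack top 430 mean [0.4989 0.3143 0.0369] min [0.305  0.2839 0.0308] max [0.5859 0.4415 0.0415] yaw -9.11 el -0.42
gate 464 mean [0.4449 0.3172 0.0694] min [0.3009 0.2974 0.0469] max [0.5776 0.3742 0.0994] yaw -12.04 el 4.3
gate tab 106 mean [0.5232 0.3011 0.0968] min [0.4936 0.2975 0.0871] max [0.5527 0.3063 0.1022] yaw 0.33 el -0.25
jar 400 mean [ 0.7864 -0.0692  0.0829] min [ 0.7623 -0.0947  0.0607] max [ 0.8148 -0.0435  0.0894] yaw -21.29 el 15.1
beaker 560 mean [0.8098 0.1047 0.063 ] min [
[... 536 characters left out ...]
74.46 el -8.09
rod 84 mean [ 0.5235 -0.3092  0.274 ] min [ 0.5185 -0.3169  0.231 ] max [ 0.5302 -0.3029  0.3126] yaw 105.14 el 89.85
rack top 496 mean [0.5031 0.3411 0.0367] min [0.3088 0.2884 0.0304] max [0.5846 0.4464 0.0417] yaw -10.64 el -0.33
gate 692 mean [0.4667 0.3162 0.0683] min [0.3016 0.2984 0.0462] max [0.577  0.374  0.0988] yaw -11.34 el 3.35
gate tab 120 mean [0.5225 0.3035 0.095 ] min [0.4939 0.2975 0.0868] max [0.5514 0.3072 0.1013] yaw -0.41 el 0.73
jar 227 mean [ 0.7863 -0.064   0.0801] min [ 0.7637 -0.0969  0.061 ] max [ 0.8164 -0.0426  0.0892] yaw -57.72 el 19.4
beaker 629 mean [0.8024 0.105  0.064 ] min [0.7689 0.0658 0.0237] max [0.8396 0.1385 0.092 ] yaw -50.7 el 16.53
```

Run:
```python
from meas import *
Ws=[np.load(n+"0.npz")["W"] for n in ("top","side")]
def both(lo,hi): return np.vstack([box(W,lo,hi) for W in Ws])
def rect(n,P):
    # trim outliers
    r=cv2.minAreaRect((P[:,:2]*1000).astype(np.float32)); print(n,len(P),np.round(r[0],1),np.round(r[1],1),round(r[2],2))
for i,W in enumerate(Ws):
    rect(f"tank{i}",box(W,[.44,-.16,.056],[.62,.1,.068])); 
    rect(f"base{i}",box(W,[.46,-.4,.009],[.68,-.23,.016]))
    rect(f"rack{i}",box(W,[.44,.24,.03],[.6,.36,.042]))
    rect(f"gate{i}",box(W,[.44,.28,.06],[.6,.33,.11]))
    for nm,a,b in (("p+",-.29,-.25),("p-",-.37,-.325)):
        P=box(W,[.58,a,.155],[.66,b,.215]); rep(nm,P,0)
    # long side rims
    for nm,a,b in (("rim far",.58,.62),("rim near",.44,.48)):
        rep(nm,box(W,[a,-.16,.058],[b,.1,.066]),1)
    rep("purple",box(W,[.3,-.35,.02],[.5,-.12,.2]))
G=both([.44,.28,.08],[.6,.33,.11]); rep("tab both",G,0)
```

```text
tank0 865 [531.5 -27.5] [220.8 136.5] 88.0
base0 1867 [ 573.4 -312.8] [169.2 120.5] 0.5
rack0 338 [523.1 301.9] [130.8  36.8] 0.32
gate0 250 [523.8 302. ] [115.4   9.6] 0.87
p+ 68 mean [ 0.6024 -0.2733  0.1881] min [ 0.5822 -0.2775  0.1784] max [ 0.6225 -0.2698  0.199 ] yaw -0.26 el 28.48
p- 66 mean [ 0.6019 -0.3495  0.1873] min [ 0.5823 -0.3544  0.1786] max [ 0.6218 -0.3465  0.2007] yaw 1.63 el 26.72
rim far 282 mean [ 0.5942 -0.0271  0.0629] min [ 0.5833 -0.1378  0.0587] max [0.6013 0.08   0.0657] yaw 88.33 el -0.09
rim near 262 mean [ 0.4679 -0.0271  0.0632] min [ 0.4614 -0.1335  0.0591] max [0.4757 0.0822 0.0658] yaw 88.39 el 0.05
purple 655 mean [ 0.4074 -0.2124  0.0822] min [ 0.3235 -0.3113  0.0249] max [ 0.4971 -0.129   0.1613] yaw 95.62 el -50.63
tank1 560 [531.7 -28.8] [227.  138.7] 87.81
base1 718 [ 573.2 -310.8] [127.1 171.7] 89.23
rack1 351 [523.1 302.8] [131.3  38. ] 2.31
gate1 381 [523.6 301.8] [116.2  13. ] 0.73
p+ 35 mean [ 0.6034 -0.2728  0.1863] min [ 0.5833 -0.2789  0.1755] max [ 0.6242 -0.2692  0.1998] yaw 2.17 el 28.13
p- 33 mean [ 0.6031 -0.3484  0.186 ] min [ 0.5825 -0.3543  0.1743] max [ 0.6244 -0.3412  0.1991] yaw -2.3 el 26.54
rim far 155 mean [ 0.5942 -0.0208  0.0623] min [ 0.5842 -0.1384  0.0584] max [0.6019 0.0786 0.0654] yaw 88.66 el -0.01
rim near 155 mean [ 0.468  -0.0245  0.0624] min [ 0.4609 -0.1338  0.0587] max [0.4789 0.0833 0.0653] yaw 88.61 el -0.05
purple 560 mean [ 0.4078 -0.2063  0.068 ] min [ 0.3246 -0.308   0.0218] max [ 0.4975 -0.1282  0.1561] yaw 21.12 el -13.53
tab both 275 mean [0.5228 0.3026 0.0935] min [0.4935 0.2974 0.0802] max [0.5529 0.3073 0.102 ] yaw -0.04 el 0.49
```

```bash
cat >> meas.py <<'E'
def lean(t,yaw=0): # tool y ~ -x, leaning back to +x by t deg
    s,c=np.sin(np.radians(t)),np.cos(np.radians(t))
    M=np.array([[0,-c,-s],[-1,0,0],[0,s,-c]]); return R.from_euler('z',yaw,degrees=True)*R.from_matrix(M)
def plan(wps,start=None):
    """wps: (grasp point or None, Rotation, rows, opening cm)"""
    o=ctrl.get_obs(); p=o["tool_pos"]; q=R.from_euler('xyz',o["orientation"],degrees=True)
    for g,Q,n,op in wps:
        T=np.array(g)+.011*Q.as_matrix()[:,2]; rv=(q.inv()*Q).as_rotvec()/n; st=(T-p)/n
        print("#",n,"rows, mm/row %.0f deg/row %.1f"%(1e3*np.linalg.norm(st),np.degrees(np.linalg.norm(rv))))
        for i in range(n):
            print(",".join(f"{x:g}" for x in [op,*np.round(q.inv().apply(st)*100,2),*np.round(rv,3)])+",")
            p=p+st; q=q*R.from_rotvec(rv)
E
python3 - <<'E'
from meas import *
Q=lean(38); z=Q.as_matrix()[:,2]; b=np.array([.532,-.0415,.146])
q0=R.from_euler('xyz',ctrl.get_obs()["orientation"],degrees=True); p0=ctrl.get_obs()["tool_pos"]-.011*q0.as_matrix()[:,2]
plan([([.24,-.6,.38],q0,4,8.76),([.47,-.2,.40],q0*R.from_rotvec((q0.inv()*Q).as_rotvec()*.8),12,8.76),(b-.09*z,Q,7,8.76)])
W=np.load("top0.npz")["W"]; P=box(W,[.4,.33,.04],[.75,.6,.3]); rep("plate",P)
E
```

```text
# 4 rows, mm/row 35 deg/row 0.0
8.76,-0.51,0.72,-3.38,0,0,0,
8.76,-0.51,0.72,-3.38,0,0,0,
8.76,-0.51,0.72,-3.38,0,0,0,
8.76,-0.51,0.72,-3.38,0,0,0,
# 12 rows, mm/row 38 deg/row 5.2
8.76,-2.9,2.5,-0.18,-0.038,0.027,-0.078,
8.76,-3.08,2.27,-0.17,-0.038,0.027,-0.078,
8.76,-3.24,2.03,-0.17,-0.038,0.027,-0.078,
8.76,-3.39,1.78,-0.19,-0.038,0.027,-0.078,
8.76,-3.51,1.52,-0.22,-0.038,0.027,-0.078,
8.76,-3.61,1.25,-0.26,-0.038,0.027,-0.078,
8.76,-3.69,0.97,-0.31,-0.038,0.027,-0.078,
8.76,-3.75,0.69,-0.38,-0.038,0.027,-0.078,
8.76,-3.78,0.41,-0.46,-0.038,0.027,-0.078,
8.76,-3.79,0.14,-0.56,-0.038,0.027,-0.078,
8.76,-3.77,-0.14,-0.66,-0.038,0.027,-0.078,
8.76,-3.73,-0.4,-0.77,-0.038,0.027,-0.078,
# 7 rows, mm/row 38 deg/row 2.2
8.76,-2.75,-2.17,1.53,-0.016,0.012,-0.034,
8.76,-2.69,-2.29,1.46,-0.016,0.012,-0.034,
8.76,-2.63,-2.4,1.39,-0.016,0.012,-0.034,
8.76,-2.56,-2.51,1.32,-0.016,0.012,-0.034,
8.76,-2.49,-2.62,1.25,-0.016,0.012,-0.034,
8.76,-2.42,-2.72,1.18,-0.016,0.012,-0.034,
8.76,-2.34,-2.82,1.1,-0.016,0.012,-0.034,
plate 663 mean [0.5505 0.4364 0.0869] min [0.4852 0.4073 0.0427] max [0.6184 0.4672 0.123 ] yaw 24.01 el 0.41
```

Call:
{"name": "move_arm", "arguments": {
  "moves": [8.76, -0.5, 0.7, -3.4, 0, 0, 0, 8.76, -0.5, 0.7, -3.4, 0, 0, 0, 8.76, -0.5, 0.7, -3.4, 0, 0, 0, 8.76, -0.5, 0.7, -3.4, 0, 0, 0, 8.76, -2.9, 2.5, -0.2, -0.038, 0.027, -0.078, 8.76, -3.1, 2.3, -0.2, -0.038, 0.027, -0.078, 8.76, -3.2, 2.0, -0.2, -0.038, 0.027, -0.078, 8.76, -3.4, 1.8, -0.2, -0.038, 0.027, -0.078]
}}

```text
clock: 0.9
tool_pos: [0.3148, -0.4662, 0.3785]
orientation: [170.3, -4.8, -141.5]
force: [0.9, -1.1, -1.1]
opening: 0.0879
gripper_force: 0.0
```

Call:
{"name": "move_arm", "arguments": {
  "moves": [8.76, -3.5, 1.5, -0.2, -0.038, 0.027, -0.078, 8.76, -3.6, 1.3, -0.3, -0.038, 0.027, -0.078, 8.76, -3.7, 1.0, -0.3, -0.038, 0.027, -0.078, 8.76, -3.8, 0.7, -0.4, -0.038, 0.027, -0.078, 8.76, -3.8, 0.4, -0.5, -0.038, 0.027, -0.078, 8.76, -3.8, 0.1, -0.6, -0.038, 0.027, -0.078, 8.76, -3.8, -0.1, -0.7, -0.038, 0.027, -0.078, 8.76, -3.7, -0.4, -0.8, -0.038, 0.027, -0.078]
}}

```text
clock: 1.7
tool_pos: [0.4657, -0.1984, 0.394]
orientation: [149.2, -4.0, -103.7]
force: [0.6, -0.2, -0.5]
opening: 0.0874
gripper_force: 0.0
```

Run:
```python
from meas import *
o=ctrl.get_obs();print(o["clock"],o["joint_pos"].round(1),o["tool_pos"],o["orientation"],o["force"])
Q=lean(38); z=Q.as_matrix()[:,2]; b=np.array([.532,-.0415,.146])
plan([(b-.09*z,Q,7,8.76),(b,Q,5,8.76)])
```

```text
1.7 [  -2.6   19.8   14.2   -2.5 -115.3  -12.7] [ 0.46565683 -0.19837418  0.39398555] [ 149.24957543   -4.00569466 -103.71222781] [ 0.63258909 -0.19110267 -0.51227593]
# 7 rows, mm/row 38 deg/row 2.3
8.76,-2.75,-2.18,1.58,-0.017,0.011,-0.034,
8.76,-2.69,-2.29,1.51,-0.017,0.011,-0.034,
8.76,-2.62,-2.41,1.44,-0.017,0.011,-0.034,
8.76,-2.56,-2.52,1.37,-0.017,0.011,-0.034,
8.76,-2.48,-2.63,1.3,-0.017,0.011,-0.034,
8.76,-2.41,-2.73,1.23,-0.017,0.011,-0.034,
8.76,-2.33,-2.83,1.15,-0.017,0.011,-0.034,
# 5 rows, mm/row 18 deg/row 0.0
8.76,-0,-0,1.8,-0,0,-0,
8.76,-0,-0,1.8,-0,0,-0,
8.76,-0,-0,1.8,-0,0,-0,
8.76,-0,-0,1.8,-0,0,-0,
8.76,-0,-0,1.8,-0,0,-0,
```

Call:
{"name": "move_arm", "arguments": {
  "moves": [8.76, -2.8, -2.2, 1.6, -0.017, 0.011, -0.034, 8.76, -2.7, -2.3, 1.5, -0.017, 0.011, -0.034, 8.76, -2.6, -2.4, 1.4, -0.017, 0.011, -0.034, 8.76, -2.6, -2.5, 1.4, -0.017, 0.011, -0.034, 8.76, -2.5, -2.6, 1.3, -0.017, 0.011, -0.034, 8.76, -2.4, -2.7, 1.2, -0.017, 0.011, -0.034, 8.76, -2.3, -2.8, 1.1, -0.017, 0.011, -0.034, 8.76, 0, 0, 0, 0, 0, 0]
}}

```text
clock: 2.5
tool_pos: [0.5804, -0.0395, 0.2035]
orientation: [141.5, 0.1, -90.0]
force: [-0.7, -0.2, -1.3]
opening: 0.0874
gripper_force: 0.0
```

Run:
```python
from meas import *
o=ctrl.get_obs();print(o["clock"],o["joint_pos"].round(1),o["tool_pos"],o["orientation"])
Q=lean(38); b=np.array([.532,-.0415,.146])
plan([(b,Q,4,8.76)])
im,d=vision.snapshot("side"); im2,_=vision.snapshot("top")
r=lambda a,w,h:cv2.resize(np.ascontiguousarray(a[...,::-1]),(w,h),interpolation=cv2.INTER_CUBIC)
cv2.imwrite("pics/pre.png",np.hstack([r(im[100:250,200:350],400,400),r(im2[120:270,220:370],400,400)]))
```

```text
2.5 [  10.8   37.2   16.5   -7.  -107.3  -10.5] [ 0.58035652 -0.03951319  0.20353665] [ 1.41503768e+02  5.96961816e-02 -8.99599075e+01]
# 4 rows, mm/row 22 deg/row 0.1
8.76,0.05,0.05,2.15,0.002,0,0,
8.76,0.05,0.05,2.15,0.002,0,0,
8.76,0.05,0.06,2.15,0.002,0,0,
8.76,0.05,0.06,2.15,0.002,0,0,
```

View pics/pre.png

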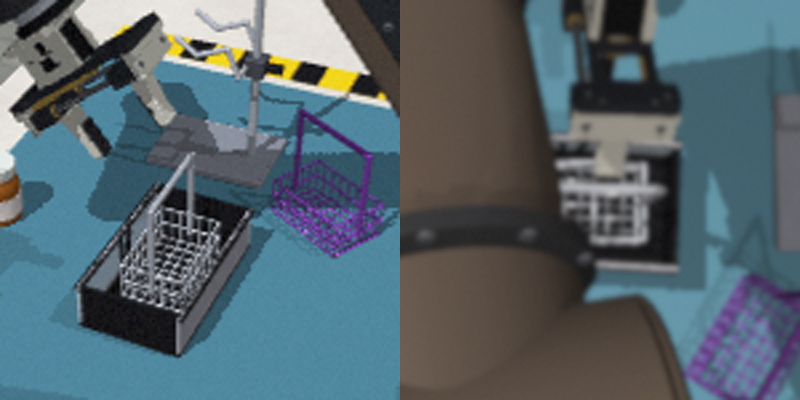

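The open jaws straddle the bar: left view at (100,140)/(165,115), bar at (190,160). I drive in along the tool axis and close.

Call:
{"name": "move_arm", "arguments": {
  "moves": [8.76, 0.05, 0.05, 2.2, 0, 0, 0, 8.76, 0.05, 0.05, 2.2, 0, 0, 0, 8.76, 0.05, 0.05, 2.1, 0, 0, 0, 8.76, 0.05, 0.05, 2.1, 0, 0, 0, 0, 0, 0, 0, 0, 0, 0, 0, 0, 0, 0, 0, 0, 0, 0, 0, 0, 0, 0, 0, 0, 0, 0, 0, 0, 0, 0, 0]
}}

```text
clock: 3.4
tool_pos: [0.5272, -0.0447, 0.1439]
orientation: [142.2, 0.0, -90.2]
force: [0.4, 0.9, 0.5]
opening: 0.0612
gripper_force: 0.0
```

Call:
{"name": "move_arm", "arguments": {
  "moves": [0, 0, 0, 0, 0, 0, 0, 0, 0, 0, 0, 0, 0, 0, 0, 0, 0, 0, 0, 0, 0, 0, 0, 0, 0, 0, 0, 0]
}}

```text
clock: 3.8
tool_pos: [0.5263, -0.0445, 0.1429]
orientation: [142.0, 0.0, -90.1]
force: [0.7, 0.3, 0.3]
opening: 0.0291
gripper_force: 0.0
```

Run:
```python
from meas import *
o=ctrl.get_obs();print(o["clock"],o["tool_pos"],o["orientation"],o["force"],o["opening"],o["gripper_force"])
q=R.from_euler('xyz',o["orientation"],degrees=True); g=o["tool_pos"]-.011*q.as_matrix()[:,2]; print(g)
plan([(g+[0,0,.105],q,4,0),([.675,-.12,.25],q,5,0)])
```

```text
3.8 [ 0.52632415 -0.04450373  0.14293441] [ 1.42036258e+02  1.29909687e-02 -9.01487444e+01] [0.70633871 0.34681824 0.29473693] 0.029110602614808766 0.0
[ 0.53309091 -0.04452326  0.15160681]
# 4 rows, mm/row 26 deg/row 0.0
0,-0,1.61,-2.07,0,0,0,
0,-0,1.61,-2.07,0,0,0,
0,-0,1.61,-2.07,0,0,0,
0,-0,1.61,-2.07,0,0,0,
# 5 rows, mm/row 32 deg/row 0.0
0,1.5,-2.32,-1.64,0,0,0,
0,1.5,-2.32,-1.64,0,0,0,
0,1.5,-2.32,-1.64,0,0,0,
0,1.5,-2.32,-1.64,0,0,0,
0,1.5,-2.32,-1.64,0,0,0,
```

Call:
{"name": "move_arm", "arguments": {
  "moves": [2.9, 0, -0.3, 0.5, 0, 0, 0, 0, 0, 0, 0, 0, 0, 0, 0, 0, 0, 0, 0, 0, 0, 0, 0, 0, 0, 0, 0, 0, 0, 0, 0, 0, 0, 0, 0, 0, 0, 0, 0, 0, 0, 0]
}}

```text
clock: 4.4
tool_pos: [0.5257, -0.0445, 0.1371]
orientation: [142.1, 0.0, -90.2]
force: [0.8, -0.6, -1.3]
opening: 0.0066
gripper_force: 30.0
```

Call:
{"name": "move_arm", "arguments": {
  "moves": [0, 0, 0.6, -0.8, 0, 0, 0, 0, 0, 0.9, -1.2, 0, 0, 0, 0, 0, 1.6, -2.1, 0, 0, 0, 0, 0, 1.6, -2.1, 0, 0, 0, 0, 0, 1.6, -2.1, 0, 0, 0, 0, 0, 0, 0, 0, 0, 0]
}}

```text
clock: 5.0
tool_pos: [0.5286, -0.0449, 0.2463]
orientation: [142.5, 0.0, -90.1]
force: [0.7, -0.3, -2.5]
opening: 0.0066
gripper_force: 30.0
```

Run:
```python
from meas import *
o=ctrl.get_obs();print(o["clock"],o["tool_pos"],o["orientation"],o["force"],o["opening"],o["gripper_force"])
q=R.from_euler('xyz',o["orientation"],degrees=True); g=o["tool_pos"]-.011*q.as_matrix()[:,2]; print(g)
im,d,W=cloud("side")
g0=g
B=box(W,[g[0]-.03,g[1]-.1,g[2]-.02],[g[0]+.03,g[1]+.1,g[2]+.03]); rep("near bar",B)
for a in (.075,.05): rep("ends",B[np.abs(B[:,1]-g[1])>a-.02])
cv2.imwrite("pics/lift.png",cv2.resize(im[60:250,180:390,::-1],(700,600)))
plan([([.68,-.13,.255],q,5,0),([.68,-.311,.255],lean(38),6,0)])
```

```text
5.0 [ 0.52858458 -0.0448972   0.24631744] [ 1.42500426e+02  1.97410885e-02 -9.01205736e+01] [ 0.68068992 -0.32741637 -2.54808763] 0.00661671189232384 29.999366998672485
[ 0.53528087 -0.0449143   0.25504437]
near bar 300 mean [ 0.5362 -0.0369  0.2615] min [ 0.5127 -0.1034  0.2379] max [0.5638 0.0195 0.2828] yaw 88.73 el -1.99
ends 40 mean [ 0.5345 -0.0275  0.248 ] min [ 0.5309 -0.1073  0.2363] max [0.539  0.022  0.2597] yaw 89.66 el 1.57
ends 68 mean [ 0.5343 -0.0315  0.2523] min [ 0.5308 -0.1064  0.2365] max [0.539  0.0218 0.2611] yaw 89.51 el 0.65
# 5 rows, mm/row 34 deg/row 0.0
0,1.7,-2.28,-1.81,0,0,0,
0,1.7,-2.28,-1.81,0,0,0,
0,1.7,-2.28,-1.81,0,0,0,
0,1.7,-2.28,-1.81,0,0,0,
0,1.7,-2.28,-1.81,0,0,0,
# 6 rows, mm/row 30 deg/row 0.1
0,3.02,-0,-0,-0.001,0,-0,
0,3.02,-0,-0,-0.001,0,-0,
0,3.02,-0,-0,-0.001,0,-0,
0,3.02,-0,-0,-0.001,0,-0,
0,3.02,0,-0,-0.001,0,-0,
0,3.02,0,-0,-0.001,0,-0,
```

View pics/lift.png

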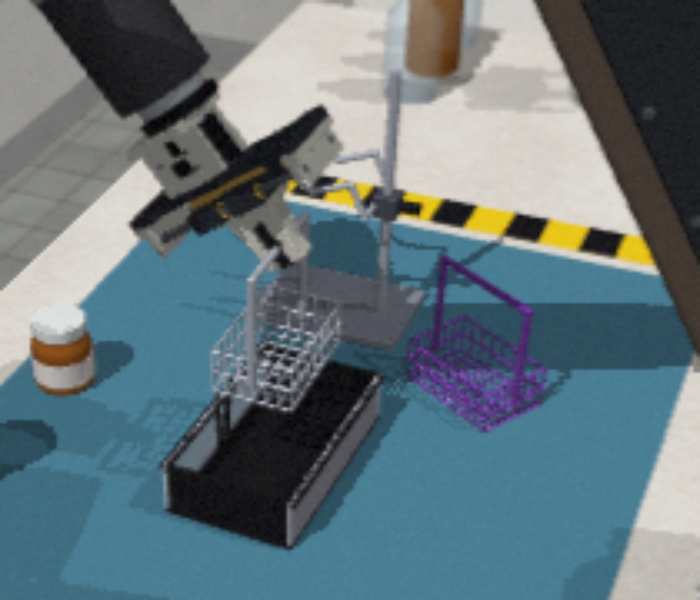

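The lift worked: the basket hangs square from the jaws with its bar at (255,270). I carry it round the front of the prongs.

Call:
{"name": "move_arm", "arguments": {
  "moves": [0, 1.7, -2.3, -1.8, 0, 0, 0, 0, 1.7, -2.3, -1.8, 0, 0, 0, 0, 1.7, -2.3, -1.8, 0, 0, 0, 0, 1.7, -2.3, -1.8, 0, 0, 0, 0, 1.7, -2.3, -1.8, 0, 0, 0, 0, 0, 0, 0, 0, 0, 0]
}}

```text
clock: 5.65
tool_pos: [0.6742, -0.1322, 0.2373]
orientation: [141.8, -0.0, -90.3]
force: [-0.3, -0.9, -4.5]
opening: 0.007
gripper_force: 30.0
```

Run:
```python
from meas import *
o=ctrl.get_obs();print(o["clock"],o["joint_pos"].round(1),o["tool_pos"],o["orientation"],o["force"],o["opening"],o["gripper_force"])
q=R.from_euler('xyz',o["orientation"],degrees=True); print(o["tool_pos"]-.011*q.as_matrix()[:,2])
plan([([.68,-.314,.25],lean(38),6,0),([.5935,-.314,.225],lean(38),4,0)])
```

```text
5.65 [   3.7   46.5   37.2   -2.8 -118.8   -4.5] [ 0.67424902 -0.13223064  0.23732856] [ 1.41797072e+02 -1.11729355e-02 -9.03061530e+01] [-0.31510511 -0.93058568 -4.5284289 ] 0.007000564955071237 30.00133752822876
[ 0.68105186 -0.1322653   0.24597264]
# 6 rows, mm/row 30 deg/row 0.1
0,3.03,0.04,-0.05,0.001,0.001,-0.001,
0,3.03,0.04,-0.05,0.001,0.001,-0.001,
0,3.03,0.05,-0.05,0.001,0.001,-0.001,
0,3.03,0.05,-0.05,0.001,0.001,-0.001,
0,3.03,0.05,-0.05,0.001,0.001,-0.001,
0,3.03,0.05,-0.04,0.001,0.001,-0.001,
# 4 rows, mm/row 23 deg/row 0.0
0,-0,1.32,1.82,-0,-0,0,
0,-0,1.32,1.82,-0,-0,0,
0,-0,1.32,1.82,-0,-0,0,
0,-0,1.32,1.82,-0,-0,0,
```

Call:
{"name": "move_arm", "arguments": {
  "moves": [0, 3.0, 0.05, -0.05, 0, 0, 0, 0, 3.0, 0.05, -0.05, 0, 0, 0, 0, 3.0, 0.05, -0.05, 0, 0, 0, 0, 3.0, 0.05, -0.05, 0, 0, 0, 0, 3.0, 0.05, -0.05, 0, 0, 0, 0, 3.1, 0.05, -0.05, 0, 0, 0, 0, 0, 0, 0, 0, 0, 0, 0, 0, 0, 0, 0, 0, 0]
}}

```text
clock: 6.45
tool_pos: [0.6711, -0.3116, 0.2445]
orientation: [141.9, 0.1, -90.3]
force: [0.6, 0.4, -2.8]
opening: 0.0069
gripper_force: 30.0
```

Run:
```python
from meas import *
o=ctrl.get_obs();print(o["clock"],o["joint_pos"].round(1),o["tool_pos"],o["orientation"],o["force"],o["opening"],o["gripper_force"])
q=R.from_euler('xyz',o["orientation"],degrees=True); g=o["tool_pos"]-.011*q.as_matrix()[:,2];print(g)
plan([([.5935,-.314,.225],lean(38),4,0),([.5935,-.314,.186],lean(38),3,0)])
im,d,W=cloud("side")
B=box(W,[g[0]-.03,g[1]-.1,g[2]-.02],[g[0]+.03,g[1]+.1,g[2]+.03]); rep("ends",B[np.abs(B[:,1]-g[1])>.03])
im2,_,W=cloud("top")
B=box(W,[g[0]-.03,g[1]-.1,g[2]-.02],[g[0]+.03,g[1]+.1,g[2]+.03]); rep("ends",B[np.abs(B[:,1]-g[1])>.03])
r=lambda a,w,h:cv2.resize(np.ascontiguousarray(a[...,::-1]),(w,h),interpolation=cv2.INTER_CUBIC)
cv2.imwrite("pics/front.png",np.hstack([r(im[60:210,210:360],400,400),r(im2[110:260,330:480],400,400)]))
```

```text
6.45 [  -7.6   51.4   44.6    5.2 -120.9    8.5] [ 0.67105066 -0.31160253  0.24449517] [ 1.41939341e+02  7.76345945e-02 -9.02542272e+01] [ 0.62482025  0.36388823 -2.77581862] 0.00689396153458447 30.00356912612915
[ 0.67783199 -0.31164435  0.25315611]
# 4 rows, mm/row 22 deg/row 0.1
0,0.07,1.23,1.85,0,0.001,-0.001,
0,0.07,1.23,1.85,0,0.001,-0.001,
0,0.07,1.23,1.85,0,0.001,-0.001,
0,0.06,1.23,1.85,0,0.001,-0.001,
# 3 rows, mm/row 13 deg/row 0.0
0,0,-0.8,1.02,0,0,-0,
0,-0,-0.8,1.02,0,0,-0,
0,-0,-0.8,1.02,0,0,-0,
ends 27 mean [ 0.6767 -0.2557  0.2505] min [ 0.673  -0.2786  0.2347] max [ 0.6816 -0.2438  0.2604] yaw 86.01 el -32.31
ends 22 mean [ 0.6771 -0.2738  0.2581] min [ 0.675  -0.281   0.2553] max [ 0.6798 -0.2662  0.261 ] yaw 92.05 el -6.9
```

View pics/front.png

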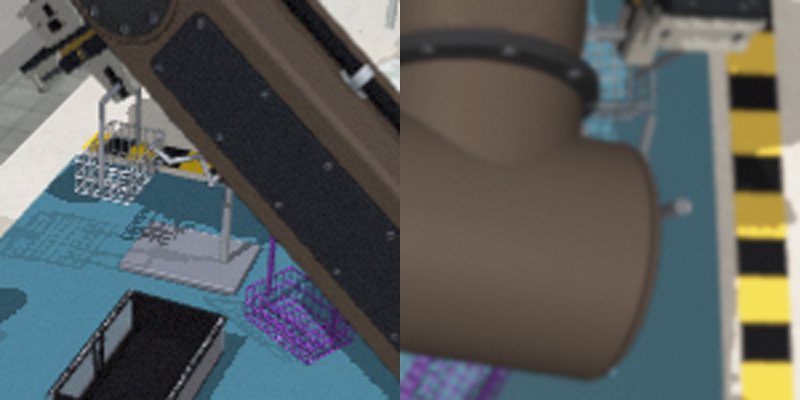

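Run:
```python
from meas import *
for n in("side","top"):
    im,d,W=cloud(n)
    for lo,hi in (([.44,-.4,.33],[.56,-.2,1.2]),([.35,-.45,.33],[.62,-.15,1.2])):
        B=box(W,lo,hi); print(n,len(B),B.min(0).round(3) if len(B) else "", B.max(0).round(3) if len(B) else "")
    B=box(W,[.1,-.5,.33],[.9,.1,1.2])
    for x in np.arange(.1,.9,.1):
        C=B[(B[:,0]>x)&(B[:,0]<x+.1)]
        if len(C): print(round(x,1),len(C),C.min(0).round(2),C.max(0).round(2))
```

```text
side 0  
side 0  
0.1 180 [0.1  0.05 0.35] [0.2  0.1  0.45]
0.2 494 [0.2  0.04 0.43] [0.3  0.1  0.53]
0.3 1006 [ 0.3  -0.12  0.51] [0.4 0.1 0.6]
0.4 2185 [ 0.4  -0.13  0.53] [0.5  0.1  0.64]
0.5 665 [ 0.5  -0.11  0.56] [0.6  0.1  0.63]
0.6 1461 [ 0.6  -0.27  0.33] [ 0.7  -0.02  0.61]
0.7 1672 [ 0.7  -0.33  0.33] [ 0.8  -0.03  0.6 ]
0.8 1211 [ 0.8  -0.3   0.34] [ 0.9  -0.05  0.58]
top 0  
top 0  
0.1 235 [0.18 0.05 0.42] [0.2  0.1  0.45]
0.2 2028 [0.2  0.04 0.43] [0.3  0.1  0.53]
0.3 3812 [0.3  0.03 0.51] [0.4 0.1 0.6]
0.4 17094 [ 0.4  -0.14  0.57] [0.5  0.1  0.64]
0.5 8617 [ 0.5  -0.14  0.55] [0.6  0.1  0.64]
0.6 6543 [ 0.6  -0.35  0.33] [ 0.7  -0.03  0.61]
0.7 4990 [ 0.7  -0.35  0.33] [ 0.8  -0.04  0.6 ]
0.8 1076 [ 0.8  -0.35  0.34] [ 0.85 -0.26  0.5 ]
```

The arm is well clear of the rod, so I move in over the V.

Call:
{"name": "move_arm", "arguments": {
  "moves": [0, 0.1, 1.2, 1.8, 0, 0, 0, 0, 0.1, 1.2, 1.8, 0, 0, 0, 0, 0.1, 1.2, 1.9, 0, 0, 0, 0, 0.1, 1.2, 1.9, 0, 0, 0, 0, 0, 0, 0, 0, 0, 0, 0, 0, 0, 0, 0, 0, 0]
}}

```text
clock: 7.25
tool_pos: [0.5885, -0.3141, 0.2179]
orientation: [142.1, -0.0, -90.1]
force: [1.8, 0.5, -2.7]
opening: 0.007
gripper_force: 30.0
```

Run:
```python
from meas import *
o=ctrl.get_obs();print(o["clock"],o["tool_pos"],o["orientation"],o["force"],o["opening"],o["gripper_force"])
q=R.from_euler('xyz',o["orientation"],degrees=True); g=o["tool_pos"]-.011*q.as_matrix()[:,2];print(g)
plan([([.5935,-.316,.183],lean(38),4,0)])
for n in("side","top"):
    im,d,W=cloud(n)
    B=box(W,[g[0]-.03,g[1]-.1,.205],[g[0]+.03,g[1]+.1,g[2]+.02]); rep("ends",B[np.abs(B[:,1]-g[1])>.03])
```

```text
7.25 [ 0.58854711 -0.31413371  0.21788192] [ 1.42097959e+02 -1.85349472e-03 -9.01008633e+01] [ 1.79953492  0.48239084 -2.74927696] 0.007030253212893162 30.000250339508057
[ 0.59530455 -0.31414533  0.2265616 ]
# 4 rows, mm/row 11 deg/row 0.0
0,0.05,-0.63,0.89,-0,0,-0,
0,0.05,-0.63,0.89,-0,0,-0,
0,0.05,-0.63,0.89,-0,0,-0,
0,0.05,-0.63,0.89,-0,0,-0,
ends 40 mean [ 0.594  -0.2941  0.2241] min [ 0.5911 -0.3773  0.207 ] max [ 0.5969 -0.2467  0.2329] yaw 89.57 el 0.45
ends 0
```

Call:
{"name": "move_arm", "arguments": {
  "moves": [0, 0, -0.6, 0.9, 0, 0, 0, 0, 0, -0.6, 0.9, 0, 0, 0, 0, 0, -0.6, 0.8, 0, 0, 0, 0, 0, -0.6, 0.7, 0, 0, 0, 0, 0, 0, 0, 0, 0, 0, 0, 0, 0, 0, 0, 0, 0]
}}

```text
clock: 7.95
tool_pos: [0.5869, -0.3147, 0.1755]
orientation: [142.0, 0.0, -90.2]
force: [0.5, -0.6, -2.3]
opening: 0.0074
gripper_force: 30.0
```

Call:
{"name": "move_arm", "arguments": {
  "moves": [0, 0, -0.15, 0.2, 0, 0, 0, 0, 0, 0, 0, 0, 0, 0, 0, 0, -0.1, 0.1, 0, 0, 0, 0, 0, 0, 0, 0, 0, 0]
}}

```text
clock: 8.35
tool_pos: [0.5869, -0.3149, 0.1749]
orientation: [142.0, -0.1, -90.1]
force: [-2.4, 3.0, 9.7]
opening: 0.0074
gripper_force: 30.0
```

Run:
```python
from meas import *
o=ctrl.get_obs();print(o["clock"],o["tool_pos"],o["orientation"],o["force"],o["opening"])
im,d,W=cloud("side")
B=box(W,[.55,-.42,.165],[.64,-.2,.2]); rep("all",B); rep("end",B[B[:,1]>-.265]); 
cv2.imwrite("pics/hang.png",cv2.resize(im[60:210,210:360,::-1],(600,600),interpolation=cv2.INTER_CUBIC))
```

```text
8.35 [ 0.58685596 -0.31487319  0.17485384] [ 1.42023607e+02 -5.88627693e-02 -9.01213514e+01] [-2.44104819  3.03208896  9.72664877] 0.007397756549612263
all 233 mean [ 0.5899 -0.3009  0.187 ] min [ 0.5513 -0.3726  0.1711] max [ 0.6279 -0.2485  0.199 ] yaw 78.23 el -1.04
end 22 mean [ 0.5927 -0.2528  0.1807] min [ 0.5889 -0.2633  0.1663] max [ 0.5956 -0.2469  0.191 ] yaw 81.72 el -65.11
```

View pics/hang.png

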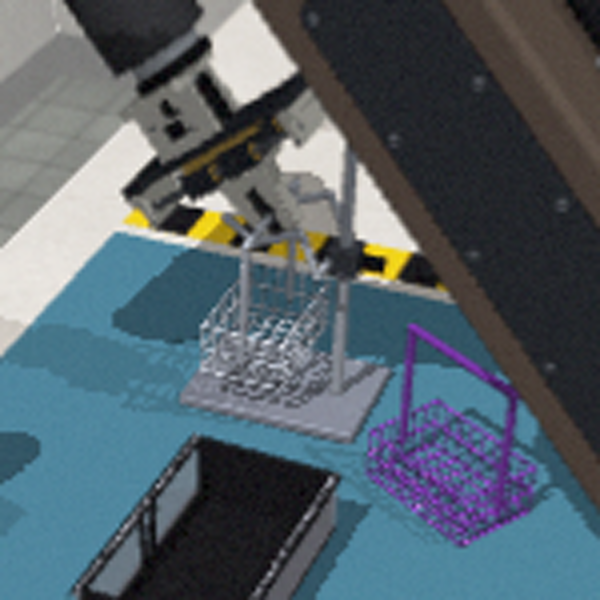

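The bar rests across both prongs (bar at (265,235), upward force about 12 N). I release and retreat along the tool axis.

Call:
{"name": "move_arm", "arguments": {
  "moves": [0, 0, 0.1, -0.1, 0, 0, 0, 3.5, 0, 0, 0, 0, 0, 0, 3.5, 0, 0, 0, 0, 0, 0, 3.5, 0, 0, 0, 0, 0, 0, 3.5, 0, 0, 0, 0, 0, 0, 3.5, 0, 0, 0, 0, 0, 0]
}}

```text
clock: 9.0
tool_pos: [0.587, -0.3147, 0.1734]
orientation: [142.0, 0.0, -90.2]
force: [-1.1, 1.7, 0.1]
opening: 0.0342
gripper_force: 0.0
```

Call:
{"name": "move_arm", "arguments": {
  "moves": [3.5, 0, 0, -0.8, 0, 0, 0, 3.5, 0, 0, -1.5, 0, 0, 0, 3.5, 0, 0, -3, 0, 0, 0, 3.5, 0, 0, -3.5, 0, 0, 0, 3.5, 0, 0, -3.5, 0, 0, 0, 3.5, 0, 0, 0, 0, 0, 0]
}}

```text
clock: 9.6
tool_pos: [0.6653, -0.3152, 0.2741]
orientation: [142.4, -0.1, -90.1]
force: [-0.0, -0.9, 0.6]
opening: 0.0355
gripper_force: 0.0
```

Run:
```python
from meas import *
o=ctrl.get_obs();print(o["clock"],o["joint_pos"].round(1),o["tool_pos"],o["orientation"],o["force"],o["opening"])
im,d,W=cloud("side")
B=box(W,[.575,-.42,.165],[.61,-.2,.2]); rep("bar",B)
cv2.imwrite("pics/hung.png",cv2.resize(im[60:210,210:360,::-1],(600,600),interpolation=cv2.INTER_CUBIC))
q=R.from_euler('xyz',o["orientation"],degrees=True); g=o["tool_pos"]-.011*q.as_matrix()[:,2];print(g)
D=R.from_euler('xyz',[180,0,0],degrees=True)
rv=(q.inv()*D).as_rotvec(); h=q*R.from_rotvec(rv*.3)
plan([([.63,-.2,.36],h,6,8.76),([.523,.302,.25],D,14,8.76)])
```

```text
9.6 [  -7.8   50.2   45.7    5.7 -122.8    9.1] [ 0.66533368 -0.31518134  0.27410202] [ 1.42394310e+02 -1.36351156e-01 -9.01062187e+01] [-0.02857932 -0.85637987  0.56801151] 0.03553833115779898
bar 88 mean [ 0.5937 -0.2915  0.1837] min [ 0.5805 -0.3505  0.1667] max [ 0.608  -0.2485  0.1917] yaw 91.85 el -2.51
[ 0.67204617 -0.31517305  0.28281652]
# 6 rows, mm/row 24 deg/row 4.8
8.76,-1.89,1.32,-0.63,0.026,0.026,-0.075,
8.76,-1.97,1.16,-0.71,0.026,0.026,-0.075,
8.76,-2.03,0.99,-0.79,0.026,0.026,-0.075,
8.76,-2.08,0.81,-0.87,0.026,0.026,-0.075,
8.76,-2.11,0.63,-0.94,0.026,0.026,-0.075,
8.76,-2.12,0.44,-1.01,0.026,0.026,-0.075,
# 14 rows, mm/row 38 deg/row 4.8
8.76,-3.43,-1.39,0.62,0.026,0.026,-0.076,
8.76,-3.33,-1.63,0.57,0.026,0.026,-0.076,
8.76,-3.21,-1.86,0.53,0.026,0.026,-0.076,
8.76,-3.08,-2.09,0.51,0.026,0.026,-0.076,
8.76,-2.92,-2.3,0.48,0.026,0.026,-0.076,
8.76,-2.75,-2.51,0.47,0.026,0.026,-0.076,
8.76,-2.57,-2.69,0.47,0.026,0.026,-0.076,
8.76,-2.37,-2.87,0.48,0.026,0.026,-0.076,
8.76,-2.16,-3.03,0.5,0.026,0.026,-0.076,
8.76,-1.94,-3.17,0.53,0.026,0.026,-0.076,
8.76,-1.71,-3.29,0.56,0.026,0.026,-0.076,
8.76,-1.47,-3.4,0.61,0.026,0.026,-0.076,
8.76,-1.23,-3.48,0.66,0.026,0.026,-0.076,
8.76,-0.98,-3.55,0.72,0.026,0.026,-0.076,
```

View pics/hung.png

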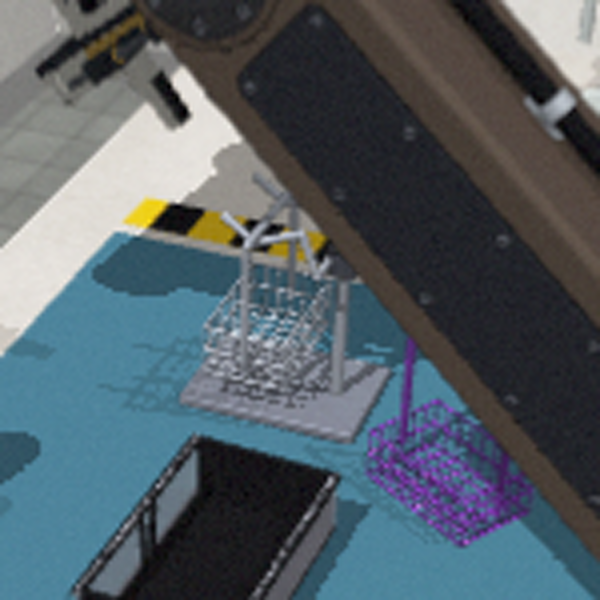

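The basket hangs freely across both prongs, bar at (270,240). Next is the gate.

Call:
{"name": "move_arm", "arguments": {
  "moves": [5, -1.9, 1.3, -0.6, 0.026, 0.026, -0.075, 5, -2.0, 1.2, -0.7, 0.026, 0.026, -0.075, 5, -2.0, 1.0, -0.8, 0.026, 0.026, -0.075, 5, -2.1, 0.8, -0.9, 0.026, 0.026, -0.075, 5, -2.1, 0.6, -0.9, 0.026, 0.026, -0.075, 5, -2.1, 0.4, -1.0, 0.026, 0.026, -0.075, 5, -3.4, -1.4, 0.6, 0.026, 0.026, -0.076, 5, -3.3, -1.6, 0.6, 0.026, 0.026, -0.076]
}}

```text
clock: 10.45
tool_pos: [0.6087, -0.1288, 0.3326]
orientation: [156.9, 7.5, -54.3]
force: [1.2, 1.0, -0.4]
opening: 0.0499
gripper_force: 0.0
```

Call:
{"name": "move_arm", "arguments": {
  "moves": [5, -3.2, -1.9, 0.5, 0.026, 0.026, -0.076, 5, -3.1, -2.1, 0.5, 0.026, 0.026, -0.076, 5, -2.9, -2.3, 0.5, 0.026, 0.026, -0.076, 5, -2.8, -2.5, 0.5, 0.026, 0.026, -0.076, 5, -2.6, -2.7, 0.5, 0.026, 0.026, -0.076, 5, -2.4, -2.9, 0.5, 0.026, 0.026, -0.076, 5, -2.2, -3.0, 0.5, 0.026, 0.026, -0.076, 5, -1.9, -3.2, 0.5, 0.026, 0.026, -0.076]
}}

```text
clock: 11.25
tool_pos: [0.5496, 0.16, 0.2682]
orientation: [173.4, 4.9, -17.3]
force: [0.5, 0.1, -0.3]
opening: 0.05
gripper_force: 0.0
```

Run:
```python
from meas import *
o=ctrl.get_obs();print(o["clock"],o["joint_pos"].round(1),o["tool_pos"],o["orientation"],o["force"],o["opening"])
D=R.from_euler('xyz',[180,0,0.3],degrees=True)
plan([([.523,.302,.25],D,4,5),([.523,.302,.19],D,2,5)])
```

```text
11.25 [ 35.9  14.7  -3.8   0.1 -79.8  37.1] [0.54964491 0.16002669 0.26822606] [173.36218542   4.89695039 -17.33407919] [ 0.5117924   0.1009417  -0.25598646] 0.049978886124756074
# 4 rows, mm/row 37 deg/row 4.8
5,-1.62,-3.27,0.5,0.025,0.026,-0.076,
5,-1.39,-3.37,0.54,0.025,0.026,-0.076,
5,-1.14,-3.45,0.6,0.025,0.026,-0.076,
5,-0.9,-3.51,0.66,0.025,0.026,-0.076,
# 2 rows, mm/row 30 deg/row 0.0
5,-0,-0,3,0,0,-0,
5,-0,-0,3,0,0,-0,
```

Call:
{"name": "move_arm", "arguments": {
  "moves": [5, -1.6, -3.3, 0.5, 0.025, 0.026, -0.076, 5, -1.4, -3.4, 0.5, 0.025, 0.026, -0.076, 5, -1.1, -3.4, 0.6, 0.025, 0.026, -0.076, 5, -0.9, -3.5, 0.7, 0.025, 0.026, -0.076, 5, 0, 0, 2, 0, 0, 0, 5, 0, 0, 0, 0, 0, 0, 5, 0, 0, 0, 0, 0, 0]
}}

```text
clock: 11.95
tool_pos: [0.5248, 0.3001, 0.219]
orientation: [179.8, 0.0, 0.2]
force: [1.0, 0.4, 0.0]
opening: 0.0498
gripper_force: 0.0
```

Run:
```python
from meas import *
o=ctrl.get_obs();print(o["clock"],o["joint_pos"].round(1),o["tool_pos"],o["orientation"],o["force"],o["opening"])
D=R.from_euler('xyz',[180,0,0.3],degrees=True)
plan([([.523,.302,.14],D,3,5),([.523,.302,.083],D,3,5)])
for n in("side","top"):
    im,d,W=cloud(n)
    rep("tab",box(W,[.48,.28,.08],[.57,.33,.105]),0)
    G=box(W,[.44,.28,.06],[.6,.33,.106]); rep("gate",G,0)
    # tank grooves
    rep("tank",box(W,[.44,-.16,.056],[.62,.1,.068]))
    for nm,a,b in (("gr far",.57,.598),("gr near",.464,.49)):
        P=box(W,[a,-.05,.02],[b,0,.062]); rep(nm,P)
np.savez("top1.npz",im=im,W=W)
```

```text
11.95 [ 48.4  14.7  -9.9   0.2 -65.7  41.8] [0.52480881 0.30005493 0.21900133] [1.79757538e+02 2.10218819e-02 2.15509780e-01] [1.03634435 0.39392423 0.03045082] 0.04981109592153395
# 3 rows, mm/row 30 deg/row 0.1
5,-0.06,-0.08,3,0.001,0,-0,
5,-0.06,-0.07,3,0.001,0,-0,
5,-0.06,-0.07,3,0.001,0,-0,
# 3 rows, mm/row 19 deg/row 0.0
5,0,-0,1.9,-0,-0,-0,
5,0,-0,1.9,-0,-0,-0,
5,0,-0,1.9,-0,-0,-0,
tab 149 mean [0.5224 0.3038 0.0928] min [0.4941 0.2979 0.081 ] max [0.5512 0.3068 0.1007] yaw 0.19 el 0.81
gate 379 mean [0.5209 0.3042 0.0799] min [0.4664 0.2979 0.0615] max [0.578  0.3073 0.1003] yaw 0.53 el 1.05
tank 471 mean [ 0.5254 -0.0094  0.0615] min [ 0.4624 -0.1378  0.0563] max [0.6003 0.0833 0.0662] yaw 77.87 el 0.12
gr far 85 mean [ 0.5913 -0.0236  0.0433] min [ 0.5861 -0.0435  0.0213] max [ 0.5966 -0.0021  0.0615] yaw 85.22 el -34.36
gr near 59 mean [ 0.4677 -0.024   0.0431] min [ 0.4641 -0.0452  0.0209] max [ 0.4748 -0.0024  0.0618] yaw 96.99 el -73.21
tab 25 mean [0.498  0.301  0.0956] min [0.4886 0.2975 0.0837] max [0.5039 0.3062 0.1037] yaw 18.51 el 59.92
gate 88 mean [0.4871 0.3003 0.0794] min [0.4663 0.2974 0.0616] max [0.5046 0.3056 0.1006] yaw 3.07 el 44.48
tank 759 mean [ 0.5321 -0.0295  0.0632] min [ 0.462  -0.1366  0.0588] max [0.6005 0.0826 0.0668] yaw 87.7 el 0.06
gr far 60 mean [ 0.5913 -0.0234  0.0449] min [ 0.5857 -0.0472  0.0201] max [ 0.5971 -0.0011  0.0618] yaw 88.1 el -54.42
gr near 18 mean [ 0.472  -0.0241  0.0587] min [ 0.465  -0.042   0.0501] max [ 0.4764 -0.0039  0.0619] yaw 93.82 el 2.01
```

Call:
{"name": "move_arm", "arguments": {
  "moves": [5, -0.1, -0.1, 3, 0, 0, 0, 5, -0.1, -0.1, 3, 0, 0, 0, 5, 0, 0, 3, 0, 0, 0, 5, 0, 0, 1.9, 0, 0, 0, 5, 0, 0, 1.9, 0, 0, 0, 5, 0, 0, 1.8, 0, 0, 0, 5, 0, 0, 0, 0, 0, 0]
}}

```text
clock: 12.75
tool_pos: [0.5227, 0.3008, 0.0714]
orientation: [179.7, 0.1, 0.1]
force: [-0.2, -0.1, 0.3]
opening: 0.0501
gripper_force: 0.0
```

Call:
{"name": "move_arm", "arguments": {
  "moves": [5, 0, -0.1, 0, 0, 0, 0, 0, 0, 0, 0, 0, 0, 0, 0, 0, 0, 0, 0, 0, 0, 0, 0, 0, 0, 0, 0, 0, 0, 0, 0, 0, 0, 0, 0, 0, 0, 0, 0, 0, 0, 0, 0, 0, 0, 0, 0, 0, 0, 0, 0, 0, 0, 0, 0, 0]
}}

```text
clock: 13.55
tool_pos: [0.5232, 0.3033, 0.0732]
orientation: [179.8, -0.0, 0.2]
force: [-0.2, -0.1, 1.4]
opening: 0.0082
gripper_force: 30.0
```

Run:
```python
from meas import *
o=ctrl.get_obs();print(o["clock"],o["tool_pos"],o["orientation"],o["force"],o["opening"],o["gripper_force"])
W=np.vstack([np.load("top1.npz")["W"].reshape(-1,3),np.load("top0.npz")["W"].reshape(-1,3),np.load("side0.npz")["W"].reshape(-1,3)])
P=W[(W[:,0]>.44)&(W[:,0]<.62)&(W[:,1]>-.16)&(W[:,1]<.1)&(W[:,2]>.058)&(W[:,2]<.066)]
# fit outer edges: per-bin extremes
for nm,bi,vi,f,lo,hi in (("x max",1,0,np.max,-.12,.06),("x min",1,0,np.min,-.12,.06),("y max",0,1,np.max,.48,.58),("y min",0,1,np.min,.48,.58)):
    bs=np.linspace(lo,hi,19);X=[];Y=[]
    for a,b in zip(bs,bs[1:]):
        q=P[(P[:,bi]>a)&(P[:,bi]<b)][:,vi]
        if len(q)>3: X.append((a+b)/2);Y.append(np.percentile(q,90 if f is np.max else 10))
    k=np.polyfit(X,Y,1); r=np.array(Y)-np.polyval(k,X); m=abs(r)<.004; k=np.polyfit(np.array(X)[m],np.array(Y)[m],1)
    print(nm,"slope deg",round(np.degrees(np.arctan(k[0])),2),"at mid",round(np.polyval(k,-.028 if bi else .531),4),m.sum())
# clear side walls (seen in depth?) points of grooves at z .05-.06
rep("g",P)
```

```text
13.55 [0.52318679 0.30332801 0.07315099] [ 1.79833280e+02 -2.92570022e-02  2.32875823e-01] [-0.21758036 -0.11658056  1.35780888] 0.008187683338144404 29.999258816242218
x max slope deg 2.19 at mid 0.5978 18
x min slope deg 2.11 at mid 0.4646 18
y max slope deg -1.74 at mid 0.0814 18
y min slope deg -1.74 at mid -0.1359 18
g 1925 mean [ 0.5317 -0.0266  0.0627] min [ 0.4619 -0.1368  0.0584] max [0.6006 0.0827 0.0657] yaw 87.45 el -0.02
```

Call:
{"name": "move_arm", "arguments": {
  "moves": [0, 0, 0, -1, 0, 0, 0, 0, 0, 0, -2, 0, 0, 0, 0, 0, 0, -3, 0, 0, 0, 0, 0, 0, -3, 0, 0, 0, 0, 0, 0, -2, 0, 0, 0, 0, 0, 0, 0, 0, 0, 0]
}}

```text
clock: 14.15
tool_pos: [0.5246, 0.3047, 0.1873]
orientation: [-179.9, -0.3, 0.3]
force: [-0.1, -0.3, -0.8]
opening: 0.0078
gripper_force: 30.0
```

Run:
```python
from meas import *
o=ctrl.get_obs();print(o["clock"],o["tool_pos"],o["orientation"],o["force"],o["opening"],o["gripper_force"])
plan([([.5312,-.0273,.185],R.from_euler('xyz',[180,0,-2],degrees=True),9,0)])
im,d,W=cloud("side"); z=o["tool_pos"][2]+.011
G=box(W,[.44,.27,z-.09],[.6,.34,z-.025]); rep("gate",G,0); rep("low",G[G[:,2]<z-.065],0)
```

```text
14.15 [0.52458054 0.30473045 0.18725176] [-179.94080091   -0.29814212    0.25438247] [-0.06703515 -0.34863952 -0.80923533] 0.00781195540986409 29.998145699501038
# 9 rows, mm/row 37 deg/row 0.3
0,0.06,3.69,0.14,-0,-0.001,0.004,
0,0.07,3.69,0.14,-0,-0.001,0.004,
0,0.09,3.69,0.14,-0,-0.001,0.004,
0,0.11,3.69,0.14,-0,-0.001,0.004,
0,0.12,3.69,0.15,-0,-0.001,0.004,
0,0.14,3.69,0.15,-0,-0.001,0.004,
0,0.15,3.69,0.15,-0,-0.001,0.004,
0,0.17,3.69,0.15,-0,-0.001,0.004,
0,0.19,3.69,0.15,-0,-0.001,0.004,
gate 423 mean [0.5092 0.307  0.1441] min [0.4673 0.3032 0.1221] max [0.5783 0.3097 0.1722] yaw 0.51 el -12.4
low 122 mean [0.5224 0.3071 0.1274] min [0.4676 0.3039 0.1205] max [0.58   0.3099 0.1331] yaw 0.59 el 0.76
```

Call:
{"name": "move_arm", "arguments": {
  "moves": [0, 0.1, 3.7, 0.1, 0, 0, 0.004, 0, 0.1, 3.7, 0.1, 0, 0, 0.004, 0, 0.1, 3.7, 0.1, 0, 0, 0.004, 0, 0.1, 3.7, 0.1, 0, 0, 0.004, 0, 0.2, 3.7, 0.2, 0, 0, 0.004, 0, 0.2, 3.7, 0.2, 0, 0, 0.004, 0, 0.2, 3.7, 0.2, 0, 0, 0.004, 0, 0.2, 3.7, 0.2, 0, 0, 0.004]
}}

```text
clock: 15.0
tool_pos: [0.5313, 0.0058, 0.171]
orientation: [179.8, 0.1, -1.6]
force: [0.4, 0.9, -0.8]
opening: 0.0078
gripper_force: 30.0
```

Call:
{"name": "move_arm", "arguments": {
  "moves": [0, 0.1, 3.7, 0.1, 0, 0, 0.004, 0, 0, 0, 0, 0, 0, 0, 0, 0, 0, 0, 0, 0, 0]
}}

```text
clock: 15.3
tool_pos: [0.5314, -0.0305, 0.1702]
orientation: [179.8, 0.1, -2.0]
force: [-0.8, 1.2, -0.4]
opening: 0.0076
gripper_force: 30.0
```

Run:
```python
from meas import *
o=ctrl.get_obs();print(o["clock"],o["tool_pos"],o["orientation"],o["force"],o["opening"],o["gripper_force"])
im,d,W=cloud("side"); z=o["tool_pos"][2]+.011
G=box(W,[.44,-.06,z-.09],[.63,.02,z-.025]); rep("gate",G,0); rep("low",G[G[:,2]<z-.06],0)
cv2.imwrite("pics/pregate.png",cv2.resize(im[130:250,210:330,::-1],(600,600),interpolation=cv2.INTER_CUBIC))
plan([([.532,-.0273,.135],R.from_euler('xyz',[180,0,-2],degrees=True),3,0)])
```

```text
15.3 [ 0.53142301 -0.03052244  0.17022509] [ 1.79814508e+02  6.07136163e-02 -1.95818658e+00] [-0.76750645  1.24880419 -0.41109705] 0.007564326315810553 29.998132288455963
gate 457 mean [ 0.5293 -0.028   0.1304] min [ 0.4748 -0.0329  0.105 ] max [ 0.5868 -0.0233  0.1547] yaw -1.58 el -0.34
low 144 mean [ 0.5289 -0.0283  0.1128] min [ 0.4748 -0.0334  0.1034] max [ 0.5876 -0.0232  0.1205] yaw -1.27 el -0.11
# 3 rows, mm/row 15 deg/row 0.1
0,0.01,-0.09,1.55,0.001,0,0.001,
0,0.01,-0.08,1.55,0.001,0,0.001,
0,0.01,-0.08,1.55,0.001,0,0.001,
```

View pics/pregate.png

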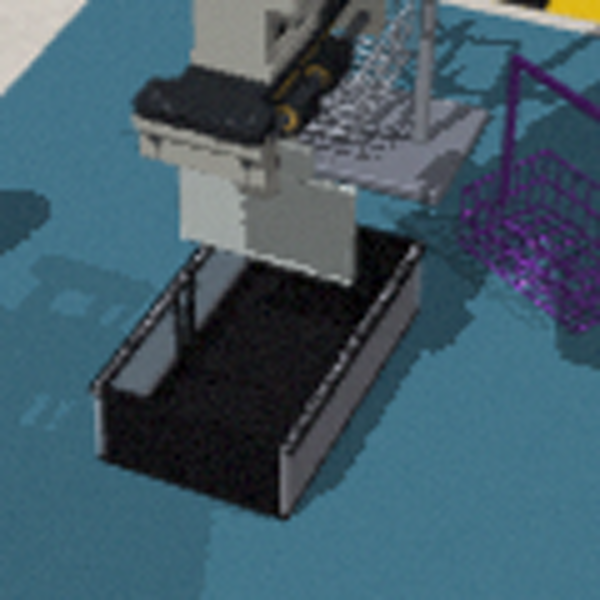

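Run:
```python
from meas import *
im,d=vision.snapshot("side")
m=vision.camera_model("side");k,D=K(m);T=np.array(m["cam_to_world"])
c0=np.array([.5312,-.0273]); a=np.radians(-2)
ly=np.arange(-.03,.0301,.002)
for z in (.03,.038,.046):
  X=[]
  for y in ly:
    l=np.array([.054,y]); w=np.r_[c0+[np.cos(a)*l[0]-np.sin(a)*l[1],np.sin(a)*l[0]+np.cos(a)*l[1]],z]
    X.append((w-T[:3,3])@T[:3,:3])
  uv,_=cv2.projectPoints(np.array(X),np.zeros(3),np.zeros(3),k,D)
  uv=uv.reshape(-1,2).astype(np.float32)
  g=cv2.remap(cv2.cvtColor(im,cv2.COLOR_RGB2GRAY),uv[:,:1],uv[:,1:],cv2.INTER_LINEAR).ravel()
  print(z,uv[0].round(0),uv[-1].round(0),[(int(round(y*1000)),int(v)) for y,v in zip(ly,g)])
```

```text
0.03 [251. 190.] [243. 201.] [(-30, 94), (-28, 97), (-26, 96), (-24, 93), (-22, 92), (-20, 96), (-18, 92), (-16, 90), (-14, 87), (-12, 81), (-10, 58), (-8, 37), (-6, 20), (-4, 18), (-2, 25), (0, 30), (2, 33), (4, 32), (6, 28), (8, 25), (10, 25), (12, 30), (14, 36), (16, 40), (18, 50), (20, 66), (22, 78), (24, 92), (26, 93), (28, 92), (30, 93)]
0.038 [251. 188.] [243. 199.] [(-30, 100), (-28, 101), (-26, 101), (-24, 100), (-22, 100), (-20, 99), (-18, 96), (-16, 94), (-14, 93), (-12, 83), (-10, 65), (-8, 44), (-6, 27), (-4, 24), (-2, 26), (0, 29), (2, 37), (4, 40), (6, 38), (8, 33), (10, 33), (12, 32), (14, 32), (16, 34), (18, 48), (20, 67), (22, 82), (24, 99), (26, 100), (28, 100), (30, 100)]
0.046 [251. 186.] [243. 197.] [(-30, 99), (-28, 98), (-26, 98), (-24, 99), (-22, 100), (-20, 100), (-18, 98), (-16, 97), (-14, 95), (-12, 82), (-10, 59), (-8, 40), (-6, 16), (-4, 15), (-2, 19), (0, 23), (2, 28), (4, 36), (6, 42), (8, 48), (10, 50), (12, 45), (14, 36), (16, 29), (18, 41), (20, 56), (22, 71), (24, 84), (26, 92), (28, 99), (30, 101)]
```

Call:
{"name": "move_arm", "arguments": {
  "moves": [0, 0, -0.2, 1.5, 0, 0, 0, 0, 0, -0.1, 1.5, 0, 0, 0, 0, 0, 0, 1.5, 0, 0, 0, 0, 0, 0, 0, 0, 0, 0]
}}

```text
clock: 15.8
tool_pos: [0.5309, -0.0258, 0.1241]
orientation: [179.8, 0.2, -1.8]
force: [-0.3, -0.7, -1.0]
opening: 0.0074
gripper_force: 30.0
```

Call:
{"name": "move_arm", "arguments": {
  "moves": [0, 0, 0, 0.6, 0, 0, 0, 0, 0, 0, 0.5, 0, 0, 0, 0, 0, 0, 0, 0, 0, 0]
}}

```text
clock: 16.1
tool_pos: [0.5321, -0.0265, 0.1148]
orientation: [179.8, -0.0, -1.8]
force: [0.7, -0.8, -1.5]
opening: 0.0079
gripper_force: 30.0
```

Call:
{"name": "move_arm", "arguments": {
  "moves": [0, 0, 0, 0.6, 0, 0, 0, 0, 0, 0, 0.6, 0, 0, 0, 0, 0, 0, 0.6, 0, 0, 0, 0, 0, 0, 0, 0, 0, 0]
}}

```text
clock: 16.5
tool_pos: [0.5316, -0.027, 0.0959]
orientation: [179.8, 0.1, -1.9]
force: [-0.4, 0.6, 0.0]
opening: 0.0079
gripper_force: 30.0
```

Call:
{"name": "move_arm", "arguments": {
  "moves": [0, 0, 0, 0.6, 0, 0, 0, 0, 0, 0, 0.5, 0, 0, 0, 0, 0, 0, 0.5, 0, 0, 0, 0, 0, 0, 0, 0, 0, 0]
}}

```text
clock: 16.9
tool_pos: [0.5318, -0.0269, 0.0802]
orientation: [179.8, 0.0, -1.8]
force: [-0.1, -0.2, -1.1]
opening: 0.0079
gripper_force: 30.0
```

Call:
{"name": "move_arm", "arguments": {
  "moves": [0, 0, 0, 0.4, 0, 0, 0, 0, 0, 0, 0.3, 0, 0, 0, 0, 0, 0, 0, 0, 0, 0]
}}

```text
clock: 17.2
tool_pos: [0.532, -0.0269, 0.0736]
orientation: [179.8, -0.0, -1.8]
force: [-0.5, 0.0, -1.1]
opening: 0.0077
gripper_force: 30.0
```

Call:
{"name": "move_arm", "arguments": {
  "moves": [0, 0, 0, 0.15, 0, 0, 0, 0, 0, 0, 0, 0, 0, 0]
}}

```text
clock: 17.4
tool_pos: [0.5325, -0.0269, 0.0731]
orientation: [179.8, -0.1, -1.8]
force: [-1.6, 0.8, 3.7]
opening: 0.0079
gripper_force: 30.0
```

Floor contact comes at the expected height. I release, retreat and check.

Call:
{"name": "move_arm", "arguments": {
  "moves": [3, 0, 0, 0, 0, 0, 0, 3, 0, 0, 0, 0, 0, 0, 3, 0, 0, 0, 0, 0, 0, 3, 0, 0, 0, 0, 0, 0, 3, 0, 0, -1, 0, 0, 0, 3, 0, 0, -3, 0, 0, 0, 3, 0, 0, -4, 0, 0, 0, 3, 0, 0, -4, 0, 0, 0]
}}

```text
clock: 18.2
tool_pos: [0.5319, -0.0267, 0.1944]
orientation: [179.8, -0.0, -1.8]
force: [1.7, 0.6, -1.0]
opening: 0.0305
gripper_force: 0.0
```

Call:
{"name": "move_arm", "arguments": {
  "moves": [3, -1, 0, -4, 0, 0, 0, 3, -1, -4, -2, 0, 0, 0, 3, -1, -4, 0, 0, 0, 0, 3, 0, -4, 0, 0, 0, 0, 3, 0, 0, 0, 0, 0, 0]
}}

```text
clock: 18.7
tool_pos: [0.5062, 0.0979, 0.2534]
orientation: [179.9, -0.1, -1.6]
force: [-0.0, -1.2, -0.0]
opening: 0.0299
gripper_force: 0.0
```

Run:
```python
from meas import *
o=ctrl.get_obs();print(o["clock"],o["tool_pos"],o["force"],o["opening"])
for n in("side","top"):
    im,d,W=cloud(n); print(n)
    G=box(W,[.47,-.05,.068],[.6,0,.12]); rep("gate",G,0); rep("top",G[G[:,2]>.09],0)
    rep("bar",box(W,[.575,-.42,.18],[.61,-.2,.2])); rep("bar end",box(W,[.57,-.265,.165],[.62,-.2,.2]))
    if n=="side": cv2.imwrite("pics/end.png",cv2.resize(im[60:260,190:390,::-1],(600,600),interpolation=cv2.INTER_CUBIC))
```

```text
18.7 [0.50615603 0.09793753 0.25338294] [-0.03406063 -1.21614248 -0.00392362] 0.029939829566749943
side
gate 222 mean [ 0.5326 -0.0256  0.0831] min [ 0.4774 -0.033   0.069 ] max [ 0.5864 -0.0207  0.1001] yaw -1.58 el 0.15
top 64 mean [ 0.5342 -0.0264  0.0964] min [ 0.5031 -0.0341  0.091 ] max [ 0.5623 -0.0212  0.1007] yaw -1.89 el -0.95
bar 58 mean [ 0.5932 -0.3243  0.1868] min [ 0.5787 -0.3726  0.1809] max [ 0.6087 -0.2711  0.1912] yaw 90.54 el 2.24
bar end 0
top
gate 88 mean [ 0.5267 -0.0271  0.09  ] min [ 0.4768 -0.0317  0.0725] max [ 0.5874 -0.022   0.1014] yaw -2.69 el 5.42
top 52 mean [ 0.5334 -0.0273  0.0991] min [ 0.5044 -0.0301  0.0957] max [ 0.5611 -0.0247  0.1018] yaw -2.65 el -0.34
bar 253 mean [ 0.5921 -0.3118  0.1874] min [ 0.5766 -0.3704  0.1818] max [ 0.6081 -0.2504  0.1919] yaw 90.35 el 0.29
bar end 33 mean [ 0.5902 -0.2539  0.1842] min [ 0.5877 -0.2646  0.1673] max [ 0.5929 -0.2472  0.1912] yaw 92.12 el -55.01
```

View pics/end.png

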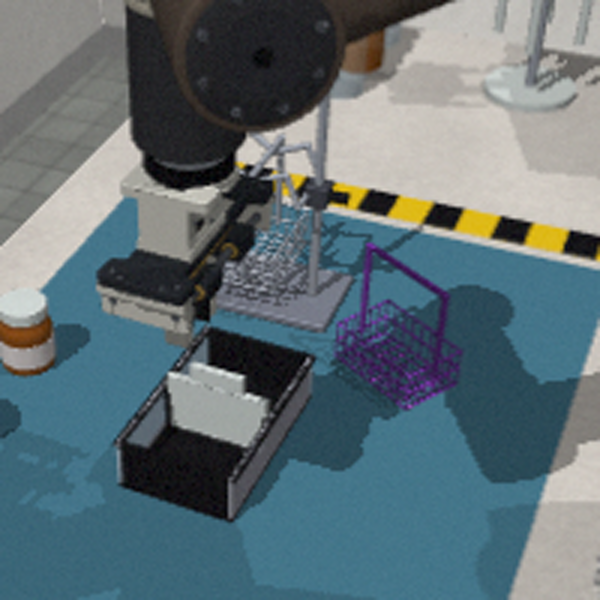

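The gate stands upright in the grooves at (215,400) with its top at about 0.098 m, as expected when seated. The basket bar lies level at 0.184 m across both prongs, and the bystanders are untouched.

```bash
python3 -c "
from plant import ctrl; print(ctrl.close_job())"
```

```text
the job is handed in; nothing more can be done
None
```

The basket hangs by its handle bar across both prongs of the stand, the white gate is upright and fully home in the tank grooves, and I handed the job in at about 19 s on the robot clock.

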